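Clear, unlock and pull a spring tension gauge to its mark

ROBOT

A 6-joint arm with a two-finger parallel gripper is mounted at the origin on the work surface. World frame = base frame: x ahead of the robot, y to its left, z up, the work surface at z = 0. Lengths are in mm, angles in rad, forces in N, time in s.
With the tool pointing down it reaches from about 425 to 950 mm from the base axis. Payload 14.7 kg.
Tool frame: the origin (TCP) lies between the finger pads; the fingertips stand 19 mm ahead of it and the grasp point (between the pads) is the TCP; z points along the fingers, y is the line along which they close (so a half turn about z gives the same grasp; the last joint's range is limited). The gripper opens to 85 mm and grips with 20 to 120 N. Pads are 22 mm wide; open, the fingers measure 114 mm over their backs; the gripper's body (76 mm by 85 mm) begins 54 mm behind the grasp point. The pads swing forward as they close: fully open they stand 13 mm farther back than shut.
Start: joints at [1.188, 0.48, 1.596, -0, 1.065, -0.047], TCP at [214.167, 613.698, 250.297] pointing down, gripper open.
Joint ranges: [-2.75, 2.75], [-0.82, 2.05], [0.23, 2.67], [-1.56, 4.7], [0.09, 2.69], [-2.92, 2.92]. Speed limits (rad/s): [1.89, 1.89, 2.39, 3.01, 3.01, 3.01].

INTERFACE

Orientations are given as a unit quaternion [x, y, z, w].
In Python, from station import manip gives the robot as it stands.
- The arm moves only by the shell command python3 -m jog 'ROWS' [FORCE]. ROWS is JSON, a list of rows, each an object with "delta_rot": the turn, a rotation vector about the world's x, y, z in degrees, a list of three; "offset": the shift along the world's x, y, z in cm, a list of three; "claw": the opening in per cent of the stroke, from 0 (shut) to 100 (fully open). In form: [{"delta_rot": [rx, ry, rz], "offset": [dx, dy, dz], "claw": claw}, ...]. A call has 1 to 8 rows; each row shifts and turns the commanded pose from where the row before left it; what a row does not reach is not made up. A row lasts 1/8 s, in which the tool goes at most 62.5 mm and 10.7 degrees, less where a joint would pass 70% of its speed; a pose out of reach is approached as far as the arm can. A call is refused whole if a number of a shift passes 6.25 or a number of a turn 10.7, either way. A call with a gripper value outside its range is refused whole. The fingers move at their own pace and stop on an object; FORCE is the grip in N (left out, the last holds). Time passes only in rows, so rows that do not move let the fingers close. It gives the time, the measured TCP pose, the force, the opening and the grip force at its end, in the units of the state.
- manip.get_state(): the state, without advancing time (a new reading comes with each control period).
- manip.read_camera(name): name is "side" or "top"; returns a dict with "image" (400x640x3 uint8, red, green, blue), "fovy" (degrees; the focal length in pixels is half the picture's height over the tangent of half this angle, whatever the lens; pixels are square), "cx", "cy" (the principal point, pixels), "R" (3x3) and "t" (3): a world point X has camera coordinates R X + t. Camera axes: x right, y down, z forward; pixel columns grow to the right and rows downward; lengths in mm; the calibration is good to about 2 mm. A picture is of the moment at which its call begins. There is no depth.
- manip.close_job(): hands the job in; it is judged then, once.
The state is a dict: "time": time; "joint_positions": joint angles; "qd": joint speeds; "joint_torque": joint torques, N m; "tcp_pos": TCP position; "ee_rot": TCP orientation; "ft_force": force on the tool from outside, world axes, zero at the start; "moment": the same for the moment, N m; "gripper_width": finger opening in mm; "grasp_force": force on a finger pad.
Only numpy, scipy, OpenCV 4.12 (cv2) and the standard library are available. Lean on these libraries where they do the work, as an engineer would, in place of code of your own. Each camera call takes 0.05 s, during which the arm holds its last target. There are 200 camera calls.

TASK

Clear the coil of tape off the spring gauge's track into the orange tray, and turn the gauge's black lock dial until its orange pointer lines up with the green line. Then pull the black grip out along the track until the yellow tell-tale stands level with the red mark, and ease the grip back until it is fully home, never letting it snap back, so that the tell-tale stays behind at the mark. Leave everything else on the shelf where it is.

Things in the scene. Friction and masses are not known exactly. Their poses are not given: they have to be found in the camera images.
- gauge: Spring gauge, fixed: dark base plate 300 x 130 x 8 mm, blue housing (110 x 62 mm, top 42 mm above shelf) at x = -150 to -40 mm. Origin: centre of the plate's underside, shelf height. +x: direction in which the grip is pulled (along the length); z up. A green line on the housing's top at x = -66 to -50, y = 0 points along +x. White scale, ticks each 10 mm, along the plate's +y side.
- slide (a joint): Pull-out of the sprung slide, m: 0 fully home, grows along the gauge's +x up to 0.110. A spring pulls it home (about 2 N at 0, 10 N at 0.1): let go when out, it snaps back. The lock dial bars it mechanically within its first 2 to 14 mm unless the pointer is within about 0.2 rad of the green line.
- grip_center (a point): Centre of the black upright grip on the slide's end: 14 mm thick along the gauge's x, 44 mm wide along its y, 42 mm tall (43 to 85 mm above the shelf; a narrower stem goes down to the slide). At home it is at x = 20, y = 0, z = 64 mm in the gauge's frame. Axes as the gauge's.
- dial (a joint): Angle of the lock dial, rad, about the upright axis: 0 when the orange pointer lines up with the green line (points along the gauge's +x, to the grip); positive is anticlockwise from above, so a positive value is brought to 0 by turning clockwise. No stop at 0: it turns on to -0.7; other stop at 2.6. Stays where it is left (friction 0.05 N m).
- dial_grip (a point): Point on the dial's upright axis, 68 mm above the shelf, at x = -95, y = 0 mm of the gauge, in the finger bar: 46 mm long, 14 mm thick, 50 to 81 mm above the shelf, over a round flange of 50 mm diameter. The bar's long axis is this point's x axis; the orange pointer is on the +x half of its top.
- telltale_mid (a point): Centre of the yellow tell-tale block, 8 (along the track) x 18 x 16 mm, 18 mm above the shelf, at y = 30 mm of the gauge. A lug on the slide pushes it along +x; while pushed its centre is 9 mm ahead (+x) of the grip's centre (it starts so, within 1 mm). It stays by friction (0.8 N) when the slide goes back.
- mark: Red mark, a flat bar 5 (along the track) x 16 mm painted on the scale (y = 57 mm of the gauge), nothing to bump into; origin at its centre, axes as the gauge's. The tell-tale is level with it when both are equally far along the gauge's x. It is 45 to 90 mm along from the tell-tale's start.
- coil_center (a point): Centre of the coil of clear tape on a cardboard core, 56 mm outer diameter, 28 mm hole, 24 mm tall, lying flat at the start on the gauge's plate (8 mm above the shelf) in the way of the grip. About 60 g.
- tray: Orange open tray, fixed, 130 (x) x 160 (y) x 30 mm tall, walls and floor 4 to 5 mm thick, empty. Origin: centre of its underside, at shelf height.
- mug: White mug, 80 mm diameter, 95 mm tall, with highlighters rigidly in it up to 129 mm; handle to its +y, 70 mm from the axis. Stands behind the housing's end. Origin: centre of its foot. Leave alone.
- clip_a: Aluminium bulldog clip, 65 x 56 x 22 mm, lying beside the gauge. Origin: under its middle. Leave alone.
- clip_b: Another such clip, lying near the tray. Leave alone.
- driver: Screwdriver, 170 mm long, lying along the gauge's far side. Origin: under its middle. Leave alone.
- jar: Glass jar with steel cap, 60 mm diameter, 80 mm tall, standing near the tray. Origin: centre of its foot. Leave alone.

How it is judged:
By the outcome, as a careful person would: the job done as asked, in the order asked, and still so for the second after the job is handed in, with the robot touching nothing.
It also fails if it takes over 72 s, if anything falls off the work surface, if the arm or the gripper's body presses on something with over 40 N, if the wrist force passes 120 N, or if a joint passes its speed limit or range.

## Working session

There is one attempt and no reset: what is moved stays moved. The work goes in short steps, Python scripts to look and compute and a shell command to move; the robot and the scene stay as the last step left them, time stands still between calls to the robot, and variables do not carry over. Pictures are saved under pics/ and viewed, at most 10 in all, crops included, and the job is handed in when it is done.

```bash
mkdir -p pics; cat > h.py <<'E'
import numpy as np,cv2
from station import manip
def cam(n,save=None):
    c=manip.read_camera(n)
    if save: cv2.imwrite('pics/'+save,c['image'][:,:,::-1])
    c['f']=200/np.tan(np.radians(c['fovy'])/2); c['R']=np.array(c['R']); c['t']=np.array(c['t']); return c
def ray(c,u,v):
    d=c['R'].T@np.array([(u-c['cx'])/c['f'],(v-c['cy'])/c['f'],1]); return -c['R'].T@c['t'],d
def onz(c,u,v,z):
    o,d=ray(c,u,v); return o+d*(z-o[2])/d[2]
def proj(c,X):
    p=c['R']@np.array(X)+c['t']; return p[:2]/p[2]*c['f']+[c['cx'],c['cy']]
E
python3 - <<'E'
from h import *
for n in('top','side'):
    c=cam(n,n+'0.png'); print(n,c['f'],c['cx'],c['cy'],-c['R'].T@c['t'],c['R'].round(3).tolist(),[k for k in c])
print(manip.get_state())
E
```

```text
top 461.12016350650407 317.00244064837324 196.11930316797182 [ 474.81750315   25.37531877 1136.74727492] [[-0.025, -1.0, -0.013], [-0.997, 0.026, -0.071], [0.072, 0.011, -0.997]] ['image', 'fovy', 'cx', 'cy', 'R', 't', 'f']
side 493.5489106056483 321.983385096363 193.4717301485345 [ 140.62650586 -866.47111248 1014.21606868] [[0.917, -0.397, 0.015], [-0.266, -0.64, -0.721], [0.296, 0.658, -0.692]] ['image', 'fovy', 'cx', 'cy', 'R', 't', 'f']
{'time': 0.1, 'joint_positions': array([ 1.18838414e+00,  4.80783986e-01,  1.59680899e+00,  1.28009587e-05,
        1.06513336e+00, -4.66150698e-02]), 'qd': array([-1.34489909e-03, -1.57173442e-03, -2.04156845e-03,  5.40571914e-05,
        7.38608199e-04, -4.55192067e-04]), 'joint_torque': array([ 1.11698180e-03, -9.52255940e+01, -4.31040645e+01, -1.93127008e-06,
        5.45295887e-03, -1.74205934e-05]), 'tcp_pos': array([214.04026574, 613.36636577, 249.72762156]), 'ee_rot': array([ 1.67113863e-01,  9.85937440e-01, -5.52657320e-04, -1.26134109e-04]), 'ft_force': array([-0.17128294, -0.01355844, -0.32941582]), 'moment': array([ 0.02778869, -0.02257866,  0.03838368]), 'grasp_force': 0.0, 'gripper_width': 84.96550319227396}
```

View pics/top0.png

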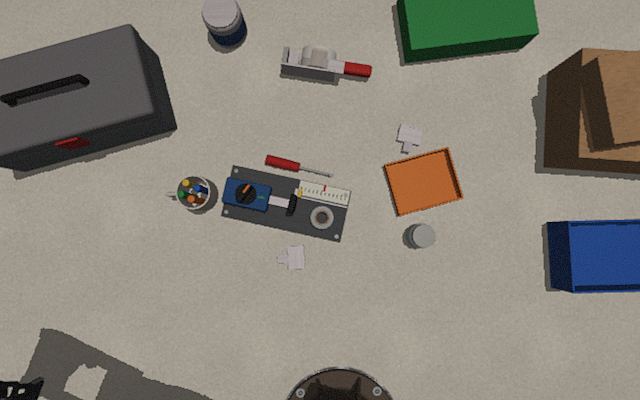

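View pics/side0.png

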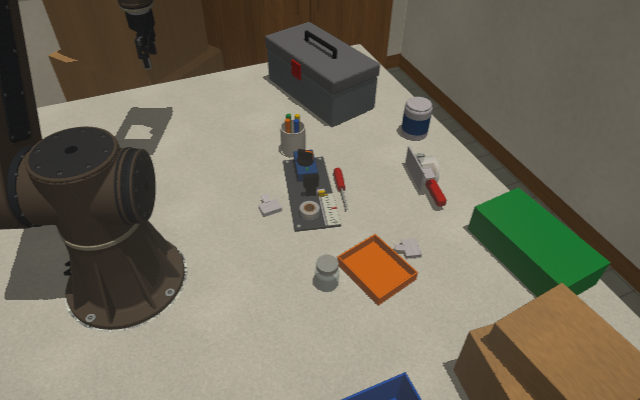

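Top view: the gauge runs from (222,217) to (350,183), with dial at (246,193), grip at (292,204), coil at (321,217) and red mark at (324,188). The tray is at (423,182) and the jar at (421,236). The side view agrees.

```bash
cat > m.py <<'E'
from h import *
c=cam('top'); s=cam('side')
cv2.imwrite('pics/z1.png',np.vstack([cv2.resize(c['image'][155:250,215:360,::-1],None,fx=4.0,fy=4.0,interpolation=cv2.INTER_CUBIC)]))
cv2.imwrite('pics/z2.png',cv2.resize(s['image'][130:240,250:360,::-1],None,fx=5,fy=5,interpolation=cv2.INTER_CUBIC))
def blobs(c,lo,hi,box,z,name):
    hsv=cv2.cvtColor(c['image'],cv2.COLOR_RGB2HSV); m=cv2.inRange(hsv,lo,hi)
    k=np.zeros_like(m); x0,y0,x1,y1=box; k[y0:y1,x0:x1]=m[y0:y1,x0:x1]
    n,l,st,ce=cv2.connectedComponentsWithStats(k)
    for i in range(1,n):
        if st[i,4]>=3: print(name,st[i].tolist(),ce[i].round(2),onz(c,*ce[i],z).round(1))
    return k
B=(215,155,360,250)
blobs(c,(0,120,120),(8,255,255),(310,180,345,200),8,'red')
blobs(c,(22,120,120),(34,255,255),(290,180,310,205),26,'yel')
blobs(c,(8,130,120),(18,255,255),(225,175,270,210),81,'ptr')
blobs(c,(40,80,60),(85,255,255),(245,180,285,215),42,'green')
k=blobs(c,(100,100,40),(125,255,255),(215,170,285,220),42,'hous')
r=cv2.minAreaRect(cv2.findNonZero(k)); print([onz(c,*p,42).round(0)[:2] for p in cv2.boxPoints(r)])
k=blobs(c,(5,150,100),(18,255,255),(375,140,470,225),30,'tray')
r=cv2.minAreaRect(cv2.findNonZero(k)); print([onz(c,*p,30).round(0)[:2] for p in cv2.boxPoints(r)],onz(c,*r[0],30))
hsv=cv2.cvtColor(c['image'],cv2.COLOR_RGB2HSV); k=np.zeros((400,640),np.uint8)
k[155:250,210:360]=((hsv[155:250,210:360,2]<95))*255
k=cv2.morphologyEx(k,cv2.MORPH_OPEN,np.ones((3,3)))
n,l,st,ce=cv2.connectedComponentsWithStats(k);i=1+st[1:,4].argmax()
q=cv2.minAreaRect(cv2.findNonZero((l==i).astype(np.uint8))); print('plate',[onz(c,*p,8).round(0)[:2] for p in cv2.boxPoints(q)],onz(c,*q[0],8))
E
python3 m.py
```

```text
red [324, 185, 2, 3, 5] [324.6 186.2] [579.9  18.3   8. ]
yel [297, 187, 5, 11, 27] [299.56 192.7 ] [564.1  79.3  26. ]
ptr [243, 185, 7, 8, 25] [245.8  188.32] [573.  200.2  81. ]
green [258, 196, 6, 3, 14] [260.5 197. ] [555.  171.9  42. ]
hous [222, 178, 50, 33, 797] [246.33 194.11] [562.7 205.6  42. ]
[array([547., 266.]), array([607., 252.]), array([580., 146.]), array([520., 160.])]
tray [385, 147, 78, 69, 3289] [421.85 181.78] [ 582.4 -215.6   30. ]
[array([ 627., -127.]), array([ 668., -283.]), array([ 542., -312.]), array([ 502., -158.])] [ 584.37891363 -219.79512035   30.        ]
plate [array([514., 275.]), array([640., 245.]), array([567., -45.]), array([443., -14.])] [540.72613245 114.71888881   8.        ]
```

View pics/z1.png

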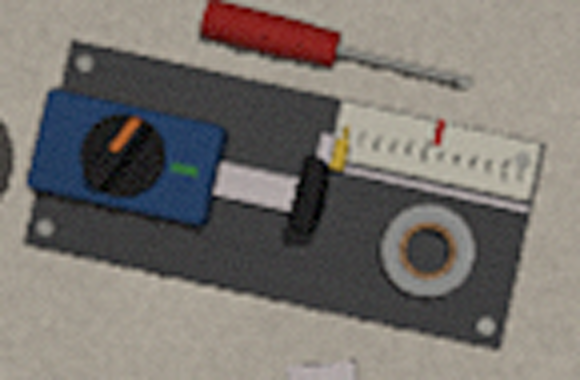

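View pics/z2.png

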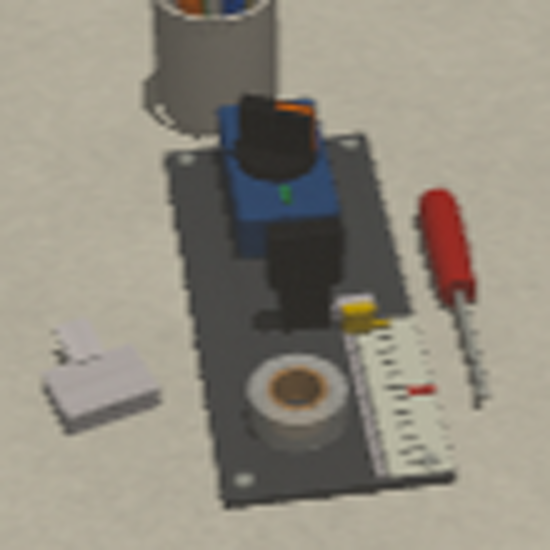

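The crop fits the plate frame: centre (541,115), x axis at about −104°. The dial pointer is roughly +65° from the green line. The coil is at about (321.8,217.5) and the mark at (324.7,188).

```bash
cat >> h.py <<'E'
O=np.array([540.7,114.9]);X=np.array([-.2414,-.9704]);Y=np.array([.9704,-.2414])
def g(p): d=np.array(p)[:2]-O; return np.array([d@X,d@Y]).round(1)
def w(x,y): return (O+x*X+y*Y).round(1)
E
python3 - <<'E'
from h import *
c=cam('top');s=cam('side')
for n,cc,u,v,z in(('coil',c,321.75,217.5,32),('coil s',s,250+297/5,130+388/5,32),('mark',c,324.75,188,8),('mark s',s,250+421/5,130+390/5,8),('telltop',c,215+341/4,155+152/4,26),('tell s',s,250+357/5,130+306/5,26),('green s',s,250+286/5,130+194/5,42),('jar',c,421,236,80),('mug',c,193,193,100)):
    p=onz(cc,u,v,z); print(n,p.round(1),g(p))
print('dial',w(-95,0),'grip',w(20,0))
E
```

```text
coil [502.7  27.2  32. ] [ 94.3 -15.7]
coil s [505.6  28.1  32. ] [ 92.7 -13.1]
mark [575.5  18.    8. ] [85.6 57.1]
mark s [579.4  21.3   8. ] [81.5 60.1]
telltop [563.3  77.7  26. ] [30.7 30.9]
tell s [565.5  82.   26. ] [26. 32.]
green s [557.9 172.4  42. ] [-60.    2.8]
jar [ 453.6 -197.7   80. ] [324.4  -9. ]
mug [563.8 316.9 100. ] [-201.6  -26.4]
dial [563.6 207.1] grip [535.9  95.5]
```

```bash
python3 -m jog '[{"delta_rot":[0,0,-10.6],"offset":[3.2,-4.5,0],"claw":100},{"delta_rot":[0,0,-10.6],"offset":[3.2,-4.5,0],"claw":100},{"delta_rot":[0,0,-10.6],"offset":[3.2,-4.5,0],"claw":100},{"delta_rot":[0,0,-10.6],"offset":[3.2,-4.5,0],"claw":100},{"delta_rot":[0,0,-10.6],"offset":[3.2,-4.5,0],"claw":100},{"delta_rot":[0,0,-10.6],"offset":[3.2,-4.5,0],"claw":100},{"delta_rot":[0,0,-10.6],"offset":[3,-4.5,0],"claw":100},{"delta_rot":[0,0,-10.6],"offset":[3,-4.5,0],"claw":100}]' 40
```

```text
time: 1.3
tcp_pos: [467.0, 252.1, 250.5]
ee_rot: [0.79, 0.613, 0.0, 0.0]
ft_force: [0.9, 0.5, -0.2]
gripper_width: 85.3
grasp_force: 0.0
```

```bash
python3 -m jog '[{"delta_rot":[0,0,0],"offset":[0.9,-5.6,0],"claw":100},{"delta_rot":[0,0,0],"offset":[0.9,-5.6,-2],"claw":100},{"delta_rot":[0,0,0],"offset":[0.9,-5.6,-4],"claw":100},{"delta_rot":[0,0,0],"offset":[1,-5.7,-5],"claw":100},{"delta_rot":[0,0,0],"offset":[0,0,-4],"claw":100},{"delta_rot":[0,0,0],"offset":[0,0,0],"claw":100}]'; python3 - <<'E'
from h import *
c=cam('top');s=cam('side')
a=cv2.resize(c['image'][150:250,250:360,::-1],(550,500),interpolation=2);b=cv2.resize(s['image'][150:250,270:320,::-1],(250,500),interpolation=2)
cv2.imwrite('pics/a3.png',np.hstack([a,b])); print(manip.get_state()['tcp_pos'])
E
```

```text
time: 2.05
tcp_pos: [498.7, 44.1, 111.5]
ee_rot: [0.789, 0.615, -0.002, -0.001]
ft_force: [-0.9, 0.0, 0.7]
gripper_width: 85.2
grasp_force: 0.0
[500.65346923  45.00788644 114.15342761]
```

View pics/a3.png

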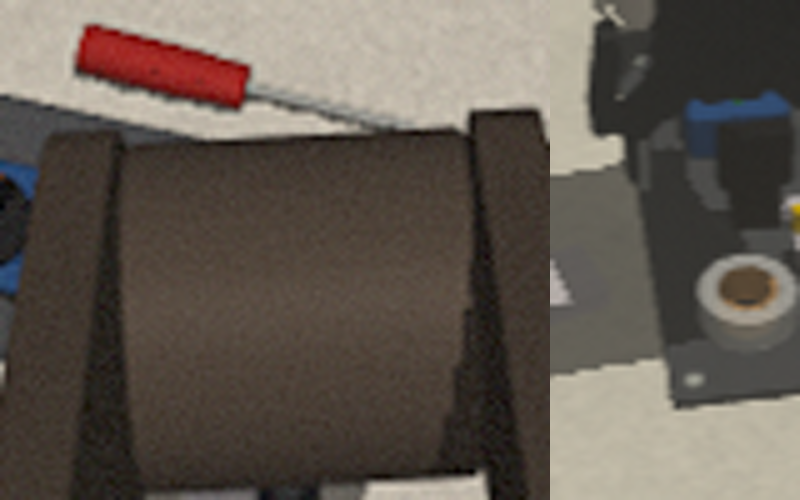

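The gripper hides the top view. The side view shows the coil at crop (747,300), still as measured, so I go down using the fixed estimate.

```bash
python3 -m jog '[{"delta_rot":[0,0,0],"offset":[0.3,-1.7,0],"claw":100},{"delta_rot":[0,0,0],"offset":[0,0,-3],"claw":100},{"delta_rot":[0,0,0],"offset":[0,0,-3],"claw":100},{"delta_rot":[0,0,0],"offset":[0,0,-2.2],"claw":100},{"delta_rot":[0,0,0],"offset":[0,0,0],"claw":100},{"delta_rot":[0,0,0],"offset":[0,0,0],"claw":100}]'; python3 -m jog '[{"delta_rot":[0,0,0],"offset":[0,0,0],"claw":40},{"delta_rot":[0,0,0],"offset":[0,0,0],"claw":40},{"delta_rot":[0,0,0],"offset":[0,0,0],"claw":40},{"delta_rot":[0,0,0],"offset":[0,0,0],"claw":40}]' 30
```

```text
time: 2.9
tcp_pos: [504.4, 27.6, 32.7]
ee_rot: [0.788, 0.615, 0.001, 0.001]
ft_force: [0.6, 1.0, 0.4]
gripper_width: 85.5
grasp_force: 0.0
time: 3.4
tcp_pos: [504.1, 27.7, 32.6]
ee_rot: [0.788, 0.615, 0.001, 0.001]
ft_force: [-2.4, -0.5, 19.1]
gripper_width: 55.4
grasp_force: 27.8
```

```bash
python3 -m jog '[{"delta_rot":[0,0,0],"offset":[0,0,3],"claw":40},{"delta_rot":[0,0,0],"offset":[0,0,4],"claw":40},{"delta_rot":[0,0,0],"offset":[1.4,-3.5,3],"claw":40},{"delta_rot":[0,0,0],"offset":[1.4,-4,0],"claw":40},{"delta_rot":[0,0,0],"offset":[1.4,-4,0],"claw":40},{"delta_rot":[0,0,0],"offset":[1.4,-4,0],"claw":40},{"delta_rot":[0,0,0],"offset":[1.3,-4,0],"claw":40},{"delta_rot":[0,0,0],"offset":[1.3,-4,0],"claw":40}]'; python3 -m jog '[{"delta_rot":[0,0,0],"offset":[0,-1,0],"claw":40},{"delta_rot":[0,0,0],"offset":[0,0,0],"claw":40},{"delta_rot":[0,0,0],"offset":[0,0,0],"claw":40}]'
```

```text
time: 4.4
tcp_pos: [585.7, -208.7, 131.9]
ee_rot: [0.788, 0.615, 0.0, 0.0]
ft_force: [0.1, 0.3, -1.3]
gripper_width: 55.1
grasp_force: 32.5
time: 4.78
tcp_pos: [584.9, -216.2, 131.4]
ee_rot: [0.788, 0.616, -0.0, -0.0]
ft_force: [0.2, -0.1, -0.5]
gripper_width: 55.2
grasp_force: 32.4
```

```bash
python3 -m jog '[{"delta_rot":[0,0,0],"offset":[0,0,-4],"claw":40},{"delta_rot":[0,0,0],"offset":[0,0,-4],"claw":40},{"delta_rot":[0,0,0],"offset":[0,0,-2],"claw":40},{"delta_rot":[0,0,0],"offset":[0,0,0],"claw":40},{"delta_rot":[0,0,0],"offset":[0,0,0],"claw":40}]'; python3 -m jog '[{"delta_rot":[0,0,0],"offset":[0,0,0],"claw":85},{"delta_rot":[0,0,0],"offset":[0,0,0],"claw":85},{"delta_rot":[0,0,0],"offset":[0,0,0],"claw":85},{"delta_rot":[0,0,0],"offset":[0,0,4],"claw":85},{"delta_rot":[0,0,0],"offset":[0,0,4],"claw":85},{"delta_rot":[0,0,0],"offset":[0,0,4],"claw":85},{"delta_rot":[0,0,0],"offset":[0,0,4],"claw":85},{"delta_rot":[0,0,0],"offset":[0,0,0],"claw":60}]'
```

```text
time: 5.4
tcp_pos: [586.1, -217.3, 32.6]
ee_rot: [0.788, 0.616, 0.0, 0.001]
ft_force: [-0.3, -0.4, -1.0]
gripper_width: 55.3
grasp_force: 33.3
time: 6.4
tcp_pos: [587.1, -218.0, 194.8]
ee_rot: [0.788, 0.615, 0.001, 0.002]
ft_force: [0.6, 0.5, -0.2]
gripper_width: 55.6
grasp_force: 0.0
```

```bash
cat > d.py <<'E'
from h import *
import sys
def dial(save):
    c=cam('top');s=cam('side'); out=[]
    for n,cc,(x0,y0,x1,y1) in(('top',c,(225,172,270,212)),('side',s,(285,140,330,175))):
        im=cc['image'].astype(float); a=im[:,:,0]-im[:,:,2]; a[im[:,:,0]-im[:,:,1]<15]=0
        a=np.clip(a-50,0,None); k=np.zeros_like(a); k[y0:y1,x0:x1]=a[y0:y1,x0:x1]
        v,u=np.nonzero(k); W=k[v,u]
        P=np.array([onz(cc,i,j,81)[:2] for i,j in zip(u,v)]); m=(P*W[:,None]).sum(0)/W.sum()
        C=np.cov((P-m).T,aweights=W); e,V=np.linalg.eigh(C); d=V[:,1]; gx=np.array([d@X,d@Y]);
        print(n,len(u),m.round(1),g(m),'pca deg',np.degrees(np.arctan2(gx[1],gx[0])).round(1),'sd',np.sqrt(e).round(1),'from axis',np.degrees(np.arctan2(g(m)[1],g(m)[0]+95)).round(1))
    a=cv2.resize(c['image'][130:250,220:470,::-1],(800,384),interpolation=2);b=cv2.resize(s['image'][130:230,270:370,::-1],(380,380),interpolation=2)
    t=cv2.resize(s['image'][225:305,320:425,::-1],(420,216));
    cv2.imwrite('pics/'+save,np.vstack([a[:, :800],np.hstack([cv2.resize(b,(216,216)),t,np.zeros((216,164,3),np.uint8)])]))
dial(sys.argv[1])
E
python3 d.py b1.png
```

```text
top 35 [573.3 200.4] [-90.8  11. ] pca deg -115.0 sd [1.7 6.6] from axis 69.1
side 14 [575.2 203.8] [-94.6  12. ] pca deg -111.6 sd [1.7 6.5] from axis 88.1
```

View pics/b1.png

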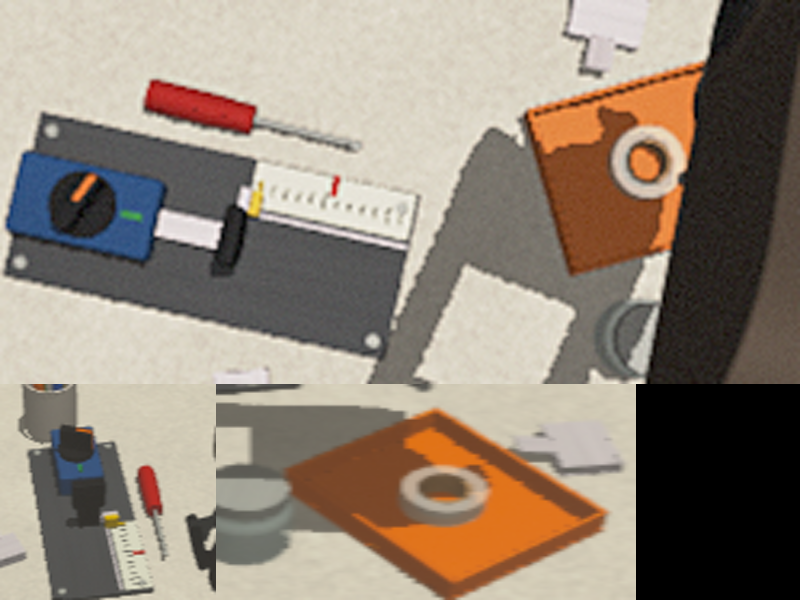

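The coil is flat in the tray, at about crop (645,160). The dial reads about +67°, so I move above it with the tool turned +67°.

```bash
python3 -m jog '[{"delta_rot":[0,0,8.4],"offset":[-0.3,5,0],"claw":60},{"delta_rot":[0,0,8.4],"offset":[-0.3,5,0],"claw":60},{"delta_rot":[0,0,8.4],"offset":[-0.3,5,0],"claw":60},{"delta_rot":[0,0,8.4],"offset":[-0.3,5,0],"claw":60},{"delta_rot":[0,0,8.4],"offset":[-0.3,5,0],"claw":60},{"delta_rot":[0,0,8.4],"offset":[-0.3,5,0],"claw":60},{"delta_rot":[0,0,8.4],"offset":[-0.2,5,0],"claw":60},{"delta_rot":[0,0,8.4],"offset":[-0.2,5,0],"claw":60}]'; python3 -m jog '[{"delta_rot":[0,0,0],"offset":[0,2.6,0],"claw":60},{"delta_rot":[0,0,0],"offset":[0,0,0],"claw":60},{"delta_rot":[0,0,0],"offset":[0,0,0],"claw":60}]'
```

```text
time: 7.5
tcp_pos: [562.4, 184.1, 189.9]
ee_rot: [0.314, 0.95, -0.001, -0.001]
ft_force: [0.6, -0.6, -0.5]
gripper_width: 51.2
grasp_force: 0.0
time: 7.88
tcp_pos: [562.9, 208.0, 190.4]
ee_rot: [0.316, 0.949, -0.001, -0.001]
ft_force: [-0.3, -1.3, -0.0]
gripper_width: 51.4
grasp_force: 0.0
```

```bash
python3 -m jog '[{"delta_rot":[0,0,0],"offset":[0.1,0,-4],"claw":60},{"delta_rot":[0,0,0],"offset":[0.1,0,-4],"claw":60},{"delta_rot":[0,0,0],"offset":[0,0,-3],"claw":60},{"delta_rot":[0,0,0],"offset":[0,0,-0.6],"claw":60},{"delta_rot":[0,0,0],"offset":[0,0,0],"claw":60},{"delta_rot":[0,0,0],"offset":[0,0,0],"claw":60}]'; python3 -m jog '[{"delta_rot":[0,0,0],"offset":[0,0,0],"claw":10},{"delta_rot":[0,0,0],"offset":[0,0,0],"claw":10},{"delta_rot":[0,0,0],"offset":[0,0,0],"claw":10},{"delta_rot":[0,0,0],"offset":[0,0,0],"claw":10},{"delta_rot":[0,0,0],"offset":[0,0,0],"claw":10}]' 30
```

```text
time: 8.62
tcp_pos: [566.3, 208.6, 76.7]
ee_rot: [0.316, 0.949, 0.001, 0.001]
ft_force: [-0.4, -0.7, 0.6]
gripper_width: 51.0
grasp_force: 0.0
time: 9.25
tcp_pos: [565.1, 207.9, 76.2]
ee_rot: [0.316, 0.949, -0.001, -0.0]
ft_force: [-5.4, -10.4, 15.3]
gripper_width: 13.2
grasp_force: 30.3
```

```bash
python3 -m jog '[{"delta_rot":[0,0,-8.4],"offset":[0,0,0],"claw":10},{"delta_rot":[0,0,-8.4],"offset":[0,0,0],"claw":10},{"delta_rot":[0,0,-8.4],"offset":[0,0,0],"claw":10},{"delta_rot":[0,0,-8.4],"offset":[0,0,0],"claw":10},{"delta_rot":[0,0,-8.4],"offset":[0,0,0],"claw":10},{"delta_rot":[0,0,-8.4],"offset":[0,0,0],"claw":10},{"delta_rot":[0,0,-8.4],"offset":[0,0,0],"claw":10},{"delta_rot":[0,0,-8.4],"offset":[0,0,0],"claw":10}]'; python3 -m jog '[{"delta_rot":[0,0,0],"offset":[0,0,0],"claw":10},{"delta_rot":[0,0,0],"offset":[0,0,0],"claw":10}]'
```

```text
time: 10.25
tcp_pos: [563.7, 207.2, 76.2]
ee_rot: [0.79, 0.614, -0.002, -0.0]
ft_force: [-12.1, -13.5, 24.4]
gripper_width: 13.5
grasp_force: 31.5
time: 10.5
tcp_pos: [563.6, 207.3, 76.2]
ee_rot: [0.788, 0.616, -0.002, -0.0]
ft_force: [-12.2, -14.5, 22.2]
gripper_width: 13.4
grasp_force: 31.4
```

```bash
python3 -m jog '[{"delta_rot":[0,0,0],"offset":[0,0,0],"claw":60},{"delta_rot":[0,0,0],"offset":[0,0,0],"claw":60},{"delta_rot":[0,0,0],"offset":[0,0,0],"claw":60},{"delta_rot":[0,0,0],"offset":[0,0,3],"claw":60},{"delta_rot":[0,0,0],"offset":[0,0,4],"claw":60},{"delta_rot":[0,0,0],"offset":[0,0,4],"claw":60}]'; python3 -m jog '[{"delta_rot":[0,0,10],"offset":[0,-5,0],"claw":60},{"delta_rot":[0,0,10],"offset":[0,-5,0],"claw":60},{"delta_rot":[0,0,10],"offset":[0,-5,0],"claw":60},{"delta_rot":[0,0,10],"offset":[0,-5,0],"claw":60},{"delta_rot":[0,0,10],"offset":[0,-5,0],"claw":60},{"delta_rot":[0,0,10],"offset":[0,-5,0],"claw":60},{"delta_rot":[0,0,10],"offset":[0,-5,0],"claw":60},{"delta_rot":[0,0,10],"offset":[0,-5,0],"claw":60}]'; python3 -m jog '[{"delta_rot":[0,0,10],"offset":[0,0,0],"claw":60}]'; sed -i 's/(225,172,270,212)/(225,172,275,215)/;s/(285,140,330,175)/(285,140,330,178)/' d.py; python3 d.py b2.png
```

```text
time: 11.25
tcp_pos: [565.3, 208.7, 186.4]
ee_rot: [0.788, 0.615, -0.0, -0.0]
ft_force: [0.8, 0.7, -0.5]
gripper_width: 51.5
grasp_force: 0.0
time: 12.25
tcp_pos: [565.4, -192.9, 185.4]
ee_rot: [0.205, 0.979, 0.0, 0.0]
ft_force: [0.4, -0.2, 0.3]
gripper_width: 50.9
grasp_force: 0.0
time: 12.38
tcp_pos: [565.5, -194.6, 185.3]
ee_rot: [0.121, 0.993, -0.0, 0.0]
ft_force: [0.1, 0.6, 0.8]
gripper_width: 51.2
grasp_force: 0.0
top 40 [561.2 195.6] [-83.2   0.4] pca deg 179.0 sd [1.7 7.1] from axis 1.9
side 34 [560.3 191.2] [-78.8   0.6] pca deg 175.3 sd [ 1.9 17.2] from axis 2.1
```

View pics/b2.png

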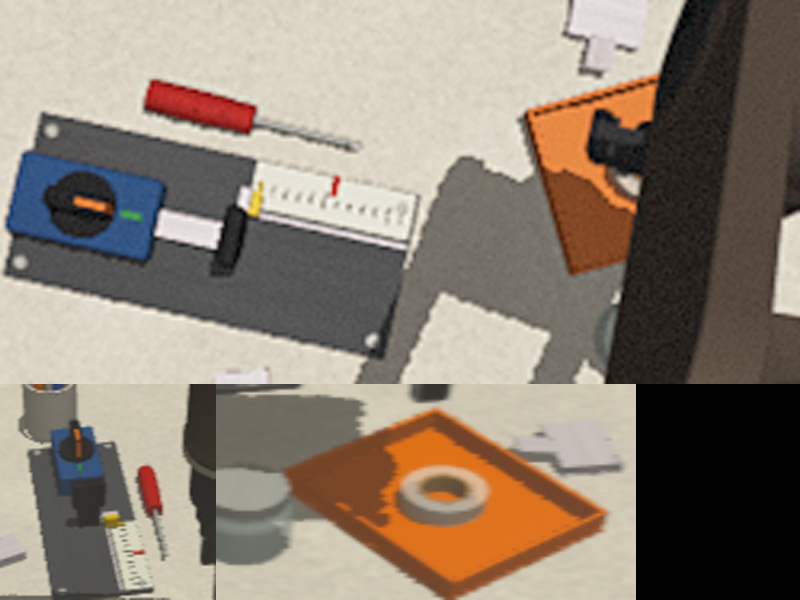

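The pointer is on the green line, within 2°. The tool is already turned to close along the track, so I move to the grip at about (537,96.5).

```bash
python3 -m jog '[{"delta_rot":[0,0,0],"offset":[-0.5,5,0],"claw":60},{"delta_rot":[0,0,0],"offset":[-0.5,5,0],"claw":60},{"delta_rot":[0,0,0],"offset":[-0.5,5,0],"claw":60},{"delta_rot":[0,0,0],"offset":[-0.5,5,0],"claw":60},{"delta_rot":[0,0,0],"offset":[-0.5,5,0],"claw":60},{"delta_rot":[0,0,0],"offset":[-0.3,4.1,0],"claw":60},{"delta_rot":[0,0,0],"offset":[0,0,0],"claw":60},{"delta_rot":[0,0,0],"offset":[0,0,0],"claw":60}]'; python3 -m jog '[{"delta_rot":[0,0,0],"offset":[0,0,-4],"claw":60},{"delta_rot":[0,0,0],"offset":[0,0,-4],"claw":60},{"delta_rot":[0,0,0],"offset":[0,0,0],"claw":60},{"delta_rot":[0,0,0],"offset":[0,0,0],"claw":60}]'
```

```text
time: 13.48
tcp_pos: [537.2, 100.0, 185.4]
ee_rot: [0.123, 0.992, -0.0, -0.0]
ft_force: [-0.0, -0.7, -0.9]
gripper_width: 51.2
grasp_force: 0.0
time: 13.98
tcp_pos: [538.1, 99.2, 106.5]
ee_rot: [0.123, 0.992, 0.0, 0.0]
ft_force: [-0.1, 0.4, -0.5]
gripper_width: 51.3
grasp_force: 0.0
```

```bash
python3 -m jog '[{"delta_rot":[0,0,0],"offset":[0,-0.25,-2],"claw":60},{"delta_rot":[0,0,0],"offset":[0,0,-1.7],"claw":60},{"delta_rot":[0,0,0],"offset":[0,0,0],"claw":60},{"delta_rot":[0,0,0],"offset":[0,0,0],"claw":60}]'; python3 -m jog '[{"delta_rot":[0,0,0],"offset":[0,0,0],"claw":10},{"delta_rot":[0,0,0],"offset":[0,0,0],"claw":10},{"delta_rot":[0,0,0],"offset":[0,0,0],"claw":10},{"delta_rot":[0,0,0],"offset":[0,0,0],"claw":10},{"delta_rot":[0,0,0],"offset":[0,0,0],"claw":10}]' 40; python3 -c "
from h import *
s=manip.get_state();print(s['tcp_pos'],g(s['tcp_pos']))"
```

```text
time: 14.48
tcp_pos: [537.8, 97.3, 69.0]
ee_rot: [0.122, 0.992, 0.0, 0.0]
ft_force: [-0.3, 0.5, 0.1]
gripper_width: 51.3
grasp_force: 0.0
time: 15.1
tcp_pos: [537.5, 96.7, 68.9]
ee_rot: [0.122, 0.993, -0.0, 0.0]
ft_force: [-2.3, -7.1, 8.5]
gripper_width: 13.6
grasp_force: 40.3
[537.54167027  96.73650952  68.93389975] [18.4  1.3]
```

```bash
python3 -m jog '[{"delta_rot":[0,0,0],"offset":[-0.15,-0.6,0],"claw":10},{"delta_rot":[0,0,0],"offset":[-0.15,-0.6,0],"claw":10},{"delta_rot":[0,0,0],"offset":[-0.15,-0.6,0],"claw":10},{"delta_rot":[0,0,0],"offset":[-0.15,-0.6,0],"claw":10},{"delta_rot":[0,0,0],"offset":[-0.15,-0.6,0],"claw":10},{"delta_rot":[0,0,0],"offset":[-0.15,-0.6,0],"claw":10},{"delta_rot":[0,0,0],"offset":[-0.15,-0.6,0],"claw":10},{"delta_rot":[0,0,0],"offset":[0,0,0],"claw":10}]' 50;  cat > t.py <<'E'
from h import *
import sys
s=manip.get_state();print(s['tcp_pos'],g(s['tcp_pos']),s['gripper_width'])
pic=[]
for n,(x0,y0,x1,y1) in(('top',(285,175,352,212)),('side',(305,175,345,235))):
    c=cam(n); im=c['image'].astype(float)
    R,G,B=im[:,:,0],im[:,:,1],im[:,:,2]
    for nm,k,z in(('yel',np.minimum(R,G)-B-40,26),('red',R-np.maximum(G,B)-40,8)):
        q=np.zeros((400,640)); q[y0:y1,x0:x1]=np.clip(k,0,None)[y0:y1,x0:x1]
        if nm=='red': q[np.minimum(R,G)-B>60]=0
        v,u=np.nonzero(q); 
        if len(u)==0: print(n,nm,'none');continue
        P=np.array([g(onz(c,i,j,z)) for i,j in zip(u,v)]); W=q[v,u]; print(n,nm,len(u),np.average(P,axis=0,weights=W).round(1), 'x range',P[:,0].min(),P[:,0].max())
    pic.append(cv2.resize(c['image'][y0:y1,x0:x1,::-1],None,fx=400/(y1-y0),fy=400/(y1-y0),interpolation=2)[:, :500])
cv2.imwrite('pics/'+sys.argv[1],np.hstack(pic))
E
python3 t.py t1.png
```

```text
time: 16.1
tcp_pos: [527.3, 55.3, 69.0]
ee_rot: [0.122, 0.992, 0.0, 0.0]
ft_force: [-1.2, 6.1, 5.7]
gripper_width: 13.5
grasp_force: 49.7
[527.2806937   55.27103224  68.96374746] [61.1  1.4] 13.507479373191662
top yel none
top red none
side yel 40 [73.4 35.3] x range 63.0 87.2
side red 123 [-24.5  95.5] x range -58.0 82.3
```

View pics/t1.png

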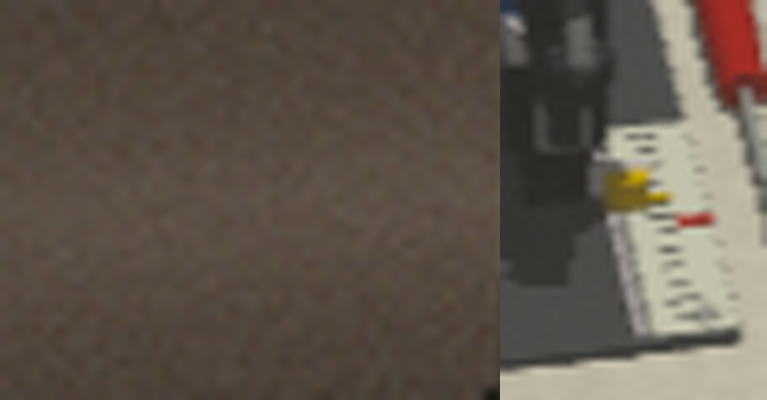

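The tell-tale, with a small pointer, is at crop (635,190) and still short of the red mark at (697,220). The arm hides the top view. I'll refine the remaining distance from the first, unobstructed pictures.

```bash
cat > r.py <<'E'
from h import *
cs={n:cam(n) for n in('top','side')}
def cen(n,im,nm,box,z):
    im=im.astype(float);R,G,B=im[:,:,0],im[:,:,1],im[:,:,2]; x0,y0,x1,y1=box
    k=np.minimum(R,G)-B-45 if nm=='yel' else R-np.maximum(G,B)-25
    if nm=='red': k[G-B>45]=0
    q=np.zeros((400,640)); q[y0:y1,x0:x1]=np.clip(k,0,None)[y0:y1,x0:x1]
    v,u=np.nonzero(q); P=np.array([g(onz(cs[n],i,j,z)) for i,j in zip(u,v)])
    if len(u): print(n,nm,len(u),np.average(np.c_[u,v],axis=0,weights=q[v,u]).round(2),np.average(P,axis=0,weights=q[v,u]).round(2))
for n in cs:
    im=cv2.imread(f'pics/{n}0.png')[:,:,::-1]
    cen(n,im,'yel',(290,180,312,205) if n=='top' else (312,183,333,200),18)
    cen(n,im,'red',(315,178,335,198) if n=='top' else (327,202,340,214),8)
cen('side',cs['side']['image'],'yel',(312,190,335,212),18); cen('side',cs['side']['image'],'red',(327,202,340,214),8)
c=cs['side']
for x in (0,10,29,59,68,72,85): print(x,[proj(c,[*w(x,y),z]).round(1).tolist() for y,z in((30,18),(57,8),(30,26))])
E
python3 r.py
```

```text
top yel 28 [299.54 192.75] [28.33 31.68]
top red 15 [324.29 187.67] [84.33 57.69]
side yel 36 [321.8 192. ] [21.18 34.12]
side red 13 [333.74 207.5 ] [79.37 59.2 ]
side yel 35 [325.46 202.41] [65.33 37.35]
side red 13 [333.76 207.5 ] [79.37 59.25]
0 [[319.2, 187.2], [328.2, 188.8], [319.3, 185.2]]
10 [[319.8, 189.5], [328.8, 191.1], [319.8, 187.5]]
29 [[320.9, 194.0], [329.9, 195.5], [320.9, 192.0]]
59 [[322.6, 201.1], [331.7, 202.6], [322.6, 199.1]]
68 [[323.1, 203.3], [332.3, 204.8], [323.1, 201.3]]
72 [[323.3, 204.3], [332.5, 205.8], [323.3, 202.3]]
85 [[324.1, 207.5], [333.3, 209.0], [324.1, 205.5]]
```

```bash
python3 - <<'E'
from h import *
for n in('top','side'):
    c=cam(n); im=cv2.imread(f'pics/{n}0.png').astype(np.float32)
    def prof(xs,ys,z,ch=None):
        a=[]
        for x in xs:
            p=np.array([proj(c,[*w(x,y),z]) for y in ys],np.float32)
            s=cv2.remap(im,p[:,:1].copy(),p[:,1:].copy(),cv2.INTER_LINEAR)[:,0]
            a.append(s.mean(0))
        return np.array(a)
    xs=np.arange(138,164,1.)
    print(n,'+end',list(zip(xs.astype(int).tolist(),prof(xs,np.arange(-50,25,2),8).mean(1).round().astype(int).tolist())))
    xs=np.arange(-160,-138,1.)
    for nm,ys in(('-end lo',np.arange(-60,-40,2)),('-end hi',np.arange(45,60,2))):
        print(nm,list(zip(xs.astype(int).tolist(),prof(xs,ys,8).mean(1).round().astype(int).tolist())))
    xs=np.arange(68,100,1.);q=prof(xs,np.arange(53,62,1.),8); r=q[:,2]-q[:,:2].max(1)
    print('mark',list(zip(xs.astype(int).tolist(),r.round().astype(int).tolist())))
    xs=np.arange(-76,-40,1.);q=prof(xs,np.arange(-1,3,1.),42); r=q[:,1]-q[:,[0,2]].max(1)
    print('green',list(zip(xs.astype(int).tolist(),r.round().astype(int).tolist())))
E
```

```text
top +end [(138, 72), (139, 72), (140, 72), (141, 70), (142, 69), (143, 68), (144, 66), (145, 63), (146, 61), (147, 64), (148, 76), (149, 98), (150, 121), (151, 138), (152, 151), (153, 157), (154, 157), (155, 155), (156, 154), (157, 154), (158, 154), (159, 154), (160, 154), (161, 154), (162, 154), (163, 154)]
-end lo [(-160, 155), (-159, 154), (-158, 155), (-157, 155), (-156, 155), (-155, 156), (-154, 158), (-153, 157), (-152, 149), (-151, 135), (-150, 114), (-149, 87), (-148, 63), (-147, 53), (-146, 54), (-145, 61), (-144, 71), (-143, 79), (-142, 87), (-141, 93), (-140, 96), (-139, 96)]
-end hi [(-160, 156), (-159, 156), (-158, 155), (-157, 155), (-156, 157), (-155, 158), (-154, 159), (-153, 155), (-152, 146), (-151, 131), (-150, 110), (-149, 86), (-148, 68), (-147, 57), (-146, 55), (-145, 59), (-144, 68), (-143, 79), (-142, 89), (-141, 98), (-140, 105), (-139, 108)]
mark [(68, 5), (69, 4), (70, 4), (71, 4), (72, 4), (73, 5), (74, 5), (75, 4), (76, 3), (77, 2), (78, 0), (79, 0), (80, 7), (81, 20), (82, 48), (83, 83), (84, 106), (85, 95), (86, 69), (87, 40), (88, 19), (89, 6), (90, 2)
[... 1395 characters left out ...]
69, 2), (70, 2), (71, 2), (72, 2), (73, 5), (74, 17), (75, 32), (76, 47), (77, 61), (78, 69), (79, 73), (80, 78), (81, 79), (82, 63), (83, 43), (84, 24), (85, 7), (86, 2), (87, 2), (88, 1), (89, 1), (90, 1), (91, 1), (92, 2), (93, 2), (94, 2), (95, 2), (96, 2), (97, 2), (98, 2), (99, 2)]
green [(-76, -3), (-75, -6), (-74, -9), (-73, -10), (-72, -4), (-71, 2), (-70, 9), (-69, 16), (-68, 19), (-67, 22), (-66, 24), (-65, 26), (-64, 28), (-63, 27), (-62, 27), (-61, 27), (-60, 27), (-59, 26), (-58, 22), (-57, 17), (-56, 12), (-55, 8), (-54, 2), (-53, -7), (-52, -16), (-51, -26), (-50, -33), (-49, -33), (-48, -33), (-47, -33), (-46, -33), (-45, -31), (-44, -28), (-43, -25), (-42, -22), (-41, -19)]
```

```bash
python3 -m jog '[{"delta_rot":[0,0,0],"offset":[-0.08,-0.34,0],"claw":10},{"delta_rot":[0,0,0],"offset":[-0.08,-0.34,0],"claw":10},{"delta_rot":[0,0,0],"offset":[-0.08,-0.34,0],"claw":10},{"delta_rot":[0,0,0],"offset":[0,0,0],"claw":10},{"delta_rot":[0,0,0],"offset":[0,0,0],"claw":10}]'; python3 - <<'E'
from h import *
s=manip.get_state();print(s['tcp_pos'],g(s['tcp_pos']),s['gripper_width'])
c=cam('side'); im=np.mean([cam('side')['image'] for _ in range(6)],axis=0).astype(np.uint8)
cv2.imwrite('pics/t2.png',cv2.resize(im[190:225,310:355,::-1],None,fx=16,fy=16,interpolation=2))
f=im.astype(float);k=np.minimum(f[:,:,0],f[:,:,1])-f[:,:,2]
print(k[198:212,318:336].astype(int)); r=f[:,:,0]-f[:,:,1]; print(r[203:212,326:342].astype(int))
for y,z in((30,26),(30,10),(44,10),(44,18),(57,8)): print(y,z,[proj(c,[*w(x,y),z]).round(2).tolist() for x in(75,85)])
E
```

```text
time: 17.02
tcp_pos: [524.8, 45.4, 68.9]
ee_rot: [0.122, 0.992, 0.0, 0.0]
ft_force: [-0.3, 5.4, 6.6]
gripper_width: 13.3
grasp_force: 49.9
[524.81640387  45.40824122  68.92640227] [71.3  1.4] 13.321002619668365
[[  3   3   3  12  19  21  22  21  22  21  22  21  21  22  21  19  17  18]
 [  4   3   2   8  17  22  22  21  21  19  16  19  22  22  22  21  20  18]
 [  3   3   2   7  17  21  21  17  13  15  19  21  22  21  21  21  17  15]
 [  3   2   3   4  10  13  13  13  11  14  21  21  22  22  22  21  20  20]
 [  4   4   4   4   4   5   6   6  21  23  13  20  22  22  21  21  19  19]
 [  4   4   3  16  37  44 102 152 153  97  43  21  21  21  22  21  22  20]
 [  4   3   4  22  53  53  53 110 144  80  36  16  19  21  22  22  22  18]
 [  3   3   9  28  51  53  53  58  62  56  28  22  22  21  21  22  22  21]
 [  3   3   8  28  51  53  59  62  63  69  75  79  79  43  21  21  21  16]
 [  3   3   3  28  51  53  57  62  61  71  70  55  39  22  14  14  12  10]
 [  3   3   4  28  50  55  56  53  49  33  21  21  21  16   9   9   8   9]
 [  3   3   3   3   2  13  20  22  22  22  19  14  11  14  19  2
[... 276 characters left out ...]
 5   5   7   7   7]
 [ 18  15   6   2   2   2   1   1   1   2   4   6   6   6   6   6]
 [ 17  18  18  18  17  10   3   3   3   3   7   8   7   7   7   6]
 [ 18  20  21  15  10  44  67  67  75  93  79  31   7   6   7   6]
 [ 14   9   3   2   2  36 101  90  83  71  45  16   5   6   7   7]
 [  1   1   2   2   2  11   8   1   2   1   3   5   6   7   7   6]
 [  1   1   1   2   1   2   1   2   1   1   1   3   7   7   7   6]
 [  1   1   2   2   1   1   2   1   1   2   1   3   6   6   6   7]]
30 26 [[323.52, 203.05], [324.12, 205.53]]
30 10 [[323.43, 207.02], [324.02, 209.49]]
44 10 [[328.26, 206.5], [328.87, 208.97]]
44 18 [[328.33, 204.52], [328.94, 206.99]]
57 8 [[332.7, 206.5], [333.33, 208.96]]
```

View pics/t2.png

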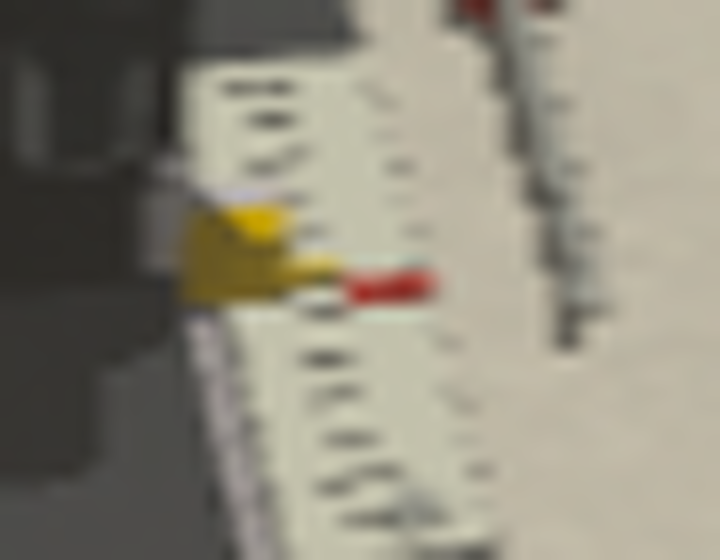

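The block's top face and front-bottom edge, at crop rows of about 220 and 300, both put the tell-tale 2.4–2.5 mm short of the mark. The top-view figure agrees, so I pull 2.5 mm more.

```bash
python3 -m jog '[{"delta_rot":[0,0,0],"offset":[-0.03,-0.12,0],"claw":10},{"delta_rot":[0,0,0],"offset":[-0.03,-0.12,0],"claw":10},{"delta_rot":[0,0,0],"offset":[0,0,0],"claw":10},{"delta_rot":[0,0,0],"offset":[0,0,0],"claw":10}]'; python3 - <<'E'
from h import *
s=manip.get_state();print(s['tcp_pos'],g(s['tcp_pos']))
f=np.mean([cam('side')['image'] for _ in range(3)],axis=0)
k=np.minimum(f[:,:,0],f[:,:,1])-f[:,:,2]; print(k[201:212,320:333].astype(int))
E
```

```text
time: 17.88
tcp_pos: [524.3, 43.1, 68.9]
ee_rot: [0.122, 0.993, 0.0, 0.0]
ft_force: [-0.4, 6.9, 6.8]
gripper_width: 13.4
grasp_force: 49.9
[524.26891198  43.06664936  68.93941262] [73.7  1.4]
[[  2   5  16  21  21  21  18  19  21  21  21  21  21]
 [  3   2   7  10   8   5   4   6  12  19  21  21  21]
 [  4   3  11  30  53  71  70  74  43  21  21  21  21]
 [  3  22  53  52 110 152 153  96  44  16  19  21  21]
 [  2  18  49  53  52  81 103  82  33  21  21  21  21]
 [  3  18  49  53  52  58  61  58  30  22  35  34  20]
 [  3  20  48  53  58  62  58  69 105 112  99  44  14]
 [  3  25  49  57  60  60  60  53  42  42  35  17   8]
 [  3  16  32  40  38  36  34  30  24  13  11  14  19]
 [  3   2   3   3  15  21  21  21  21  21  21  21  21]
 [  2   3   3   4  10  19  21  21  21  21  20  21  21]]
```

```bash
python3 -m jog '[{"delta_rot":[0,0,0],"offset":[0.06,0.24,0],"claw":10},{"delta_rot":[0,0,0],"offset":[0.12,0.48,0],"claw":10},{"delta_rot":[0,0,0],"offset":[0.12,0.48,0],"claw":10},{"delta_rot":[0,0,0],"offset":[0.12,0.48,0],"claw":10},{"delta_rot":[0,0,0],"offset":[0.12,0.48,0],"claw":10},{"delta_rot":[0,0,0],"offset":[0.12,0.48,0],"claw":10},{"delta_rot":[0,0,0],"offset":[0.12,0.48,0],"claw":10},{"delta_rot":[0,0,0],"offset":[0.12,0.48,0],"claw":10}]'; python3 -m jog '[{"delta_rot":[0,0,0],"offset":[0.12,0.48,0],"claw":10},{"delta_rot":[0,0,0],"offset":[0.12,0.48,0],"claw":10},{"delta_rot":[0,0,0],"offset":[0.09,0.36,0],"claw":10},{"delta_rot":[0,0,0],"offset":[0.06,0.24,0],"claw":10},{"delta_rot":[0,0,0],"offset":[0.06,0.24,0],"claw":10},{"delta_rot":[0,0,0],"offset":[0.04,0.16,0],"claw":10},{"delta_rot":[0,0,0],"offset":[0,0,0],"claw":10},{"delta_rot":[0,0,0],"offset":[0,0,0],"claw":10}]'; python3 -c "
from h import *
s=manip.get_state();print(s['tcp_pos'],g(s['tcp_pos']))"
```

```text
time: 19.02
tcp_pos: [533.2, 79.1, 68.9]
ee_rot: [0.122, 0.993, 0.0, 0.0]
ft_force: [-2.5, 3.0, 7.0]
gripper_width: 13.3
grasp_force: 49.9
time: 20.02
tcp_pos: [537.6, 97.0, 69.0]
ee_rot: [0.122, 0.993, -0.001, -0.0]
ft_force: [-3.8, -18.2, 11.8]
gripper_width: 13.3
grasp_force: 51.0
[537.57645035  96.96024197  68.96722607] [18.2  1.3]
```

```bash
python3 -m jog '[{"delta_rot":[0,0,0],"offset":[0,0,0],"claw":50},{"delta_rot":[0,0,0],"offset":[0,0,0],"claw":50},{"delta_rot":[0,0,0],"offset":[0,0,0],"claw":50},{"delta_rot":[0,0,0],"offset":[0,0,2],"claw":50},{"delta_rot":[0,0,0],"offset":[0,0,4],"claw":50},{"delta_rot":[0,0,0],"offset":[0,0,5],"claw":50},{"delta_rot":[0,0,0],"offset":[0,0,3],"claw":50},{"delta_rot":[0,0,0],"offset":[0,0,0],"claw":50}]'; python3 -m jog '[{"delta_rot":[0,0,0],"offset":[0,-5,0],"claw":50},{"delta_rot":[0,0,0],"offset":[0,-5,0],"claw":50},{"delta_rot":[0,0,0],"offset":[0,-5,0],"claw":50},{"delta_rot":[0,0,0],"offset":[0,-5,0],"claw":50},{"delta_rot":[0,0,0],"offset":[0,-5,0],"claw":50},{"delta_rot":[0,0,0],"offset":[0,-5,0],"claw":50},{"delta_rot":[0,0,0],"offset":[0,0,0],"claw":50},{"delta_rot":[0,0,0],"offset":[0,0,0],"claw":50}]'; python3 d.py b3.png; sed -i "s#im=cv2.imread(f'pics/{n}0.png')\[:,:,::-1\]#im=cs[n]['image']#; s/(290,180,312,205) if n=='top' else (312,183,333,200)/(310,185,335,212) if n=='top' else (312,198,332,212)/" r.py; python3 r.py | head -4
```

```text
time: 21.02
tcp_pos: [539.2, 98.5, 210.8]
ee_rot: [0.122, 0.993, 0.001, 0.002]
ft_force: [-0.3, -0.2, -1.1]
gripper_width: 42.5
grasp_force: 0.0
time: 22.02
tcp_pos: [537.3, -201.5, 207.5]
ee_rot: [0.123, 0.992, 0.0, -0.001]
ft_force: [0.2, 0.0, 0.3]
gripper_width: 42.9
grasp_force: 0.0
top 39 [561.2 195.7] [-83.3   0.4] pca deg 179.1 sd [1.7 7.1] from axis 2.0
side 34 [560.3 191.1] [-78.7   0.6] pca deg 175.3 sd [ 1.9 17.2] from axis 2.1
top yel 36 [321.29 197.38] [82.49 32.11]
top red 19 [324.31 187.69] [84.41 57.66]
side yel 45 [324.97 205.15] [76.01 34.13]
side red 12 [333.71 207.54] [79.51 59.09]
```

View pics/b3.png

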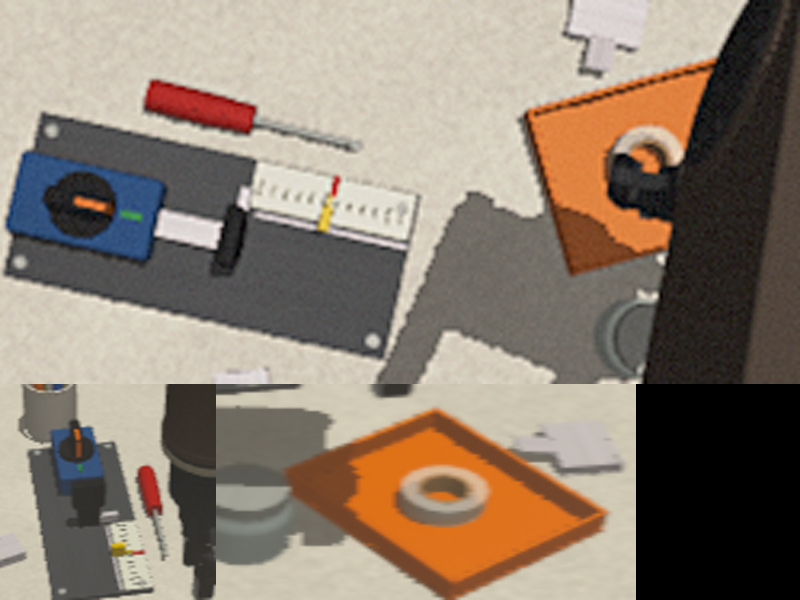

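The top view now shows the grip home and the tell-tale at about (327,214), against the mark at (335,186), which looks nearly level. The masks hint that it is 1–2 mm short, so I check with profiles.

```bash
python3 - <<'E'
from h import *
for n in('top','side'):
    c=cam(n); A=np.mean([cam(n)['image'] for _ in range(5)],axis=0).astype(np.float32); S=cv2.imread(f'pics/{n}0.png')[:,:,::-1].astype(np.float32)
    def prof(im,xs,ys,z,kind):
        a=[]
        for x in xs:
            p=np.array([proj(c,[*w(x,y),z]) for y in ys],np.float32)
            a.append(cv2.remap(im,p[:,:1].copy(),p[:,1:].copy(),cv2.INTER_LINEAR)[:,0].mean(0))
        a=np.array(a); k=np.minimum(a[:,0],a[:,1])-a[:,2] if kind=='y' else a[:,0]-a[:,1]
        k=k-np.percentile(k,40); k[k<k.max()*.25]=0; return (np.average(xs,weights=k)).round(2),k.max().round()
    xs=np.arange(66,102,.5); x0=np.arange(12,48,.5)
    for y0,y1,z in((23,38,26),(23,30,26),(31,38,26),(40,46,10),(40,46,14)): print(n,(y0,y1,z),'now',prof(A,xs,np.arange(y0,y1,1.),z,'y'),'start',prof(S,x0,np.arange(y0,y1,1.),z,'y'))
    print('mark',prof(A,xs,np.arange(52,63,1.),8,'r'),prof(A,xs,np.arange(52,57,1.),8,'r'),prof(A,xs,np.arange(57,63,1.),8,'r'))
E
```

```text
top (23, 38, 26) now (np.float64(82.59), np.float32(119.0)) start (np.float64(28.9), np.float32(90.0))
top (23, 30, 26) now (np.float64(82.51), np.float32(122.0)) start (np.float64(28.87), np.float32(94.0))
top (31, 38, 26) now (np.float64(82.75), np.float32(117.0)) start (np.float64(28.86), np.float32(87.0))
top (40, 46, 10) now (np.float64(82.48), np.float32(72.0)) start (np.float64(28.55), np.float32(61.0))
top (40, 46, 14) now (np.float64(82.62), np.float32(70.0)) start (np.float64(28.84), np.float32(61.0))
mark (np.float64(84.33), np.float32(136.0)) (np.float64(84.45), np.float32(152.0)) (np.float64(84.4), np.float32(124.0))
side (23, 38, 26) now (np.float64(80.43), np.float32(95.0)) start (np.float64(26.2), np.float32(78.0))
side (23, 30, 26) now (np.float64(80.41), np.float32(93.0)) start (np.float64(26.16), np.float32(76.0))
side (31, 38, 26) now (np.float64(80.45), np.float32(99.0)) start (np.float64(26.25), np.float32(85.0))
side (40, 46, 10) now (np.float64(73.78), np.float32(82.0)) start (np.float64(20.84), np.float32(68.0))
side (40, 46, 14) now (np.float64(75.35), np.float32(80.0)) start (np.float64(21.78), np.float32(66.0))
mark (np.float64(79.38), np.float32(94.0)) (np.float64(79.1), np.float32(98.0)) (np.float64(79.46), np.float32(91.0))
```

In the top view, which is nearly overhead and so has little parallax, the tell-tale reads 82.6 and the mark 84.4. It is about 1.6 mm short, so I regrip and pull slightly farther (TCP to gauge x = 75.2), then ease back again.

```bash
python3 -m jog '[{"delta_rot":[0,0,0],"offset":[0,5,0],"claw":60},{"delta_rot":[0,0,0],"offset":[0,5,0],"claw":60},{"delta_rot":[0,0,0],"offset":[0,5,0],"claw":60},{"delta_rot":[0,0,0],"offset":[0,5,0],"claw":60},{"delta_rot":[0,0,0],"offset":[0,5,0],"claw":60},{"delta_rot":[0,0,0],"offset":[0,4.9,0],"claw":60},{"delta_rot":[0,0,0],"offset":[0,0,0],"claw":60},{"delta_rot":[0,0,0],"offset":[0,0,0],"claw":60}]'; python3 -m jog '[{"delta_rot":[0,0,0],"offset":[0,0,-4],"claw":60},{"delta_rot":[0,0,0],"offset":[0,0,-4],"claw":60},{"delta_rot":[0,0,0],"offset":[0,0,-2],"claw":60},{"delta_rot":[0,0,0],"offset":[0,0,0],"claw":60},{"delta_rot":[0,0,0],"offset":[0,0,0],"claw":60}]'
```

```text
time: 23.82
tcp_pos: [537.8, 97.1, 208.4]
ee_rot: [0.122, 0.993, -0.0, -0.0]
ft_force: [-1.0, -0.6, 0.1]
gripper_width: 51.2
grasp_force: 0.0
time: 24.45
tcp_pos: [538.4, 96.5, 109.2]
ee_rot: [0.123, 0.992, 0.0, 0.0]
ft_force: [0.1, -0.1, 0.2]
gripper_width: 51.1
grasp_force: 0.0
```

```bash
python3 -m jog '[{"delta_rot":[0,0,0],"offset":[0,0,-2.3],"claw":60},{"delta_rot":[0,0,0],"offset":[0,0,-1.7],"claw":60},{"delta_rot":[0,0,0],"offset":[0,0,0],"claw":60},{"delta_rot":[0,0,0],"offset":[0,0,0],"claw":60}]'; python3 -m jog '[{"delta_rot":[0,0,0],"offset":[0,0,0],"claw":10},{"delta_rot":[0,0,0],"offset":[0,0,0],"claw":10},{"delta_rot":[0,0,0],"offset":[0,0,0],"claw":10},{"delta_rot":[0,0,0],"offset":[0,0,0],"claw":10},{"delta_rot":[0,0,0],"offset":[0,0,0],"claw":10}]' 50; python3 -m jog '[{"delta_rot":[0,0,0],"offset":[-0.15,-0.6,0],"claw":10},{"delta_rot":[0,0,0],"offset":[-0.15,-0.6,0],"claw":10},{"delta_rot":[0,0,0],"offset":[-0.15,-0.6,0],"claw":10},{"delta_rot":[0,0,0],"offset":[-0.15,-0.6,0],"claw":10},{"delta_rot":[0,0,0],"offset":[-0.15,-0.6,0],"claw":10},{"delta_rot":[0,0,0],"offset":[-0.15,-0.6,0],"claw":10},{"delta_rot":[0,0,0],"offset":[-0.15,-0.6,0],"claw":10},{"delta_rot":[0,0,0],"offset":[-0.12,-0.48,0],"claw":10}]';python3 -m jog '[{"delta_rot":[0,0,0],"offset":[0,0,0],"claw":10},{"delta_rot":[0,0,0],"offset":[0,0,0],"claw":10}]' ; python3 -c "
from h import *
s=manip.get_state();print(s['tcp_pos'],g(s['tcp_pos']))"
```

```text
time: 24.95
tcp_pos: [538.2, 97.2, 69.0]
ee_rot: [0.122, 0.993, 0.0, 0.0]
ft_force: [0.8, 0.2, -0.0]
gripper_width: 51.7
grasp_force: 0.0
time: 25.58
tcp_pos: [537.9, 96.6, 69.0]
ee_rot: [0.122, 0.993, -0.0, 0.0]
ft_force: [-2.2, -8.2, 9.8]
gripper_width: 13.4
grasp_force: 48.8
time: 26.58
tcp_pos: [526.6, 50.6, 69.0]
ee_rot: [0.122, 0.993, 0.0, 0.001]
ft_force: [-0.5, 6.1, 5.3]
gripper_width: 13.6
grasp_force: 49.0
time: 26.82
tcp_pos: [526.6, 50.7, 69.0]
ee_rot: [0.122, 0.992, 0.0, 0.001]
ft_force: [-1.0, 6.4, 6.3]
gripper_width: 13.7
grasp_force: 48.9
[526.5738538   50.73715713  68.97999675] [65.7  1.8]
```

9.4 mm more will reach 75.1.

```bash
python3 -m jog '[{"delta_rot":[0,0,0],"offset":[-0.08,-0.33,0],"claw":10},{"delta_rot":[0,0,0],"offset":[-0.08,-0.33,0],"claw":10},{"delta_rot":[0,0,0],"offset":[-0.06,-0.25,0],"claw":10},{"delta_rot":[0,0,0],"offset":[0,0,0],"claw":10},{"delta_rot":[0,0,0],"offset":[0,0,0],"claw":10}]'; python3 -c "
from h import *
s=manip.get_state();print(s['tcp_pos'],g(s['tcp_pos']))"
```

```text
time: 27.45
tcp_pos: [524.4, 41.7, 69.0]
ee_rot: [0.122, 0.993, 0.0, 0.0]
ft_force: [-0.9, 6.3, 7.3]
gripper_width: 13.5
grasp_force: 49.0
[524.35073001  41.74225171  68.9895527 ] [74.9  1.8]
```

```bash
python3 -m jog '[{"delta_rot":[0,0,0],"offset":[0.06,0.24,0],"claw":10},{"delta_rot":[0,0,0],"offset":[0.12,0.48,0],"claw":10},{"delta_rot":[0,0,0],"offset":[0.12,0.48,0],"claw":10},{"delta_rot":[0,0,0],"offset":[0.12,0.48,0],"claw":10},{"delta_rot":[0,0,0],"offset":[0.12,0.48,0],"claw":10},{"delta_rot":[0,0,0],"offset":[0.12,0.48,0],"claw":10},{"delta_rot":[0,0,0],"offset":[0.12,0.48,0],"claw":10},{"delta_rot":[0,0,0],"offset":[0.12,0.48,0],"claw":10}]'; python3 -m jog '[{"delta_rot":[0,0,0],"offset":[0.12,0.48,0],"claw":10},{"delta_rot":[0,0,0],"offset":[0.12,0.48,0],"claw":10},{"delta_rot":[0,0,0],"offset":[0.09,0.4,0],"claw":10},{"delta_rot":[0,0,0],"offset":[0.08,0.3,0],"claw":10},{"delta_rot":[0,0,0],"offset":[0.06,0.24,0],"claw":10},{"delta_rot":[0,0,0],"offset":[0.04,0.16,0],"claw":10},{"delta_rot":[0,0,0],"offset":[0,0,0],"claw":10},{"delta_rot":[0,0,0],"offset":[0,0,0],"claw":10}]'; python3 -c "
from h import *
s=manip.get_state();print(s['tcp_pos'],g(s['tcp_pos']))"
```

```text
time: 28.45
tcp_pos: [533.3, 77.8, 69.0]
ee_rot: [0.122, 0.993, 0.0, 0.0]
ft_force: [-1.3, 3.4, 8.4]
gripper_width: 13.3
grasp_force: 49.0
time: 29.45
tcp_pos: [538.0, 96.8, 69.0]
ee_rot: [0.122, 0.993, -0.001, 0.0]
ft_force: [-2.4, -15.3, 10.8]
gripper_width: 13.2
grasp_force: 50.3
[537.98052519  96.81731712  69.00721934] [18.2  1.7]
```

Home and pressing on the stop; release, lift, move clear and check.

```bash
python3 -m jog '[{"delta_rot":[0,0,0],"offset":[0,0,0],"claw":50},{"delta_rot":[0,0,0],"offset":[0,0,0],"claw":50},{"delta_rot":[0,0,0],"offset":[0,0,0],"claw":50},{"delta_rot":[0,0,0],"offset":[0,0,2],"claw":50},{"delta_rot":[0,0,0],"offset":[0,0,4],"claw":50},{"delta_rot":[0,0,0],"offset":[0,0,5],"claw":50},{"delta_rot":[0,0,0],"offset":[0,0,3],"claw":50},{"delta_rot":[0,0,0],"offset":[0,0,0],"claw":50}]'; python3 -m jog '[{"delta_rot":[0,0,0],"offset":[0,-5,0],"claw":50},{"delta_rot":[0,0,0],"offset":[0,-5,0],"claw":50},{"delta_rot":[0,0,0],"offset":[0,-5,0],"claw":50},{"delta_rot":[0,0,0],"offset":[0,-5,0],"claw":50},{"delta_rot":[0,0,0],"offset":[0,-5,0],"claw":50},{"delta_rot":[0,0,0],"offset":[0,-5,0],"claw":50},{"delta_rot":[0,0,0],"offset":[0,0,0],"claw":50},{"delta_rot":[0,0,0],"offset":[0,0,0],"claw":50}]'; python3 d.py b4.png; python3 r.py | head -4
python3 - <<'E'
from h import *
b=cv2.imread('pics/b3.png')[:384];a=cv2.imread('pics/b4.png')[:384]
d=cv2.absdiff(a,b).max(2); print('diff grip area',d[190:290,205:250].max(),'dial',d[160:245,40:160].max(),'driver',d[70:155,140:365].max())
E
```

```text
time: 30.45
tcp_pos: [539.4, 98.2, 210.8]
ee_rot: [0.122, 0.993, 0.001, 0.002]
ft_force: [0.1, -0.3, -0.9]
gripper_width: 42.4
grasp_force: 0.0
time: 31.45
tcp_pos: [537.4, -201.8, 207.4]
ee_rot: [0.123, 0.992, 0.0, -0.001]
ft_force: [-0.2, -0.5, 0.1]
gripper_width: 42.4
grasp_force: 0.0
top 40 [561.2 195.6] [-83.3   0.4] pca deg 179.0 sd [1.7 7.1] from axis 2.0
side 34 [560.3 191.2] [-78.8   0.6] pca deg 175.3 sd [ 1.9 17.2] from axis 2.1
top yel 33 [321.89 197.53] [84.01 32.06]
top red 19 [324.33 187.7 ] [84.44 57.66]
side yel 45 [324.96 205.48] [77.31 33.87]
side red 12 [333.71 207.54] [79.51 59.07]
diff grip area 28 dial 28 driver 18
```

The tell-tale now reads 84.0 against the mark's 84.4. The grip is home, and the dial and driver are unchanged.

```bash
python3 -c "
from station import manip
print(manip.close_job())"
```

```text
the job is handed in; nothing more can be done
None
```

I handed the job in at about 31 s: the coil is in the tray, the dial pointer is on the green line (within about 2°), the tell-tale stands about 0.4 mm short of the red mark by the top camera, and the grip was eased back fully home; the first pull left the tell-tale about 2 mm short, so I regripped and pulled once more.

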